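# Roll the capacitor onto the reader's line and start the reading

## Robot

A 6-joint arm with a two-finger parallel gripper is mounted at the origin on the work surface. World frame = base frame: x ahead of the robot, y to its left, z up, the work surface at z = 0. Lengths are in m, angles in rad, forces in N, time in s.
With the tool pointing down it reaches from about 0.3 to 0.775 m from the base axis. Payload 14.6 kg.
Tool frame: the origin (TCP) lies at the very end of the fingers, on their centre line; the grasp point (between the pads) lies 19 mm behind it; x points along the fingers, y is the direction in which the jaws open and shut, and the axes are right-handed (so a half turn about x gives the same grasp; the last joint's range is limited). The gripper opens to 94 mm and grips with 3 to 60 N. Pads are 16 mm wide; open, the fingers measure 119 mm over their backs; the gripper's body (75 mm by 177 mm) begins 78 mm behind the grasp point.
Start: joints at [-1.404, 0.3, 1.521, -0, 1.321, -0.067], TCP at [0.127, -0.535, 0.205] pointing down, gripper open.
Joint ranges: [-3.03, 3.03], [-0.79, 2.21], [0.23, 2.52], [-1.04, 4.18], [0, 3.07], [-2.55, 2.55]. Speed limits (rad/s): [2.22, 2.22, 2.57, 3.14, 3.14, 3.14].

## Interface

Orientations are given as [roll, pitch, yaw] about the fixed x, y, z axes, in that order (R = Rz(yaw) Ry(pitch) Rx(roll)).
In Python, from station import ctrl, viewer, hand_in gives the robot as it stands. The module is installed in compiled form; this text tells all that it offers.
- The arm moves only by the tool play_rows, never from a script. Its argument "deltas" is a list that holds one entry, the list of rows, each a list of 7 numbers: the shift along the tool's x, y, z in mm, then the turn, a rotation vector about the tool's x, y, z in rad, then the finger opening in mm, from 0 to 94. In form: [[[dx, dy, dz, ax, ay, az, gripper], ...]]. A call has 1 to 10 rows; each row shifts and turns the commanded pose from where the row before left it, along the tool's axes as they then stand; what a row does not reach is not made up. A row lasts 1/10 s, in which the tool goes at most 50 mm and 8.59 degrees, less where a joint would pass 70% of its speed; a pose out of reach is approached as far as the arm can. A call with a gripper value outside its range is refused whole. The fingers move at their own pace and stop on an object; "grip_force" is the grip in N (left out, the last holds). Time passes only in rows, so rows that do not move let the fingers close. It gives the time, the measured TCP pose, the force and the opening at its end, in the units of the state.
- ctrl.get_obs(): the state, without advancing time (a new reading comes with each control period).
- viewer.camera(name): name is "scene" or "top" or "wrist"; returns a dict with "img" (420x560x3 uint8, red, green, blue), "fx", "fy", "cx", "cy" (pixels), "rvec" (rotation vector, rad) and "tvec" (3), from world to camera coordinates, as OpenCV has them. Camera axes: x right, y down, z forward; pixel columns grow to the right and rows downward; lengths in m; the calibration is good to about 2 mm. A picture is of the moment at which its call begins. There is no depth.
- hand_in(): hands the job in, once; it reports no verdict.
The state is a dict: "time_s": time; "qpos": joint angles; "joint_vel": joint speeds; "tau": joint torques, N m; "ee_pos": TCP position; "eef_rot": TCP orientation; "force": force on the tool from outside, world axes, zero at the start; "moment": the same for the moment, N m; "grip_width": finger opening in m.
Only numpy, scipy, OpenCV 4.12 (cv2) and the standard library are available. Lean on these libraries where they do the work, as an engineer would, in place of code of your own. Each camera call takes 0.05 s, during which the arm holds its last target.

## Task

With your fingertips, push the big lying capacitor sideways so that it rolls across the plate and comes to rest centred and straight along the painted line, then press the button on top of the reader box all the way down and let it come up again. Do not pick the capacitor up, do not press the button before the capacitor is on the line, and leave the small parts and the screwdriver where they are.

Things in the scene. Friction and masses are not known exactly. Their poses are not given: they have to be found in the camera images.
- capacitor: Large capacitor lying on the plate: smooth grey cylinder, 50 mm diameter, 110 mm long, about 0.24 kg, two 6 mm brass studs on one end. Origin at its centre, 31 mm above the table; x along its axis to the studs. Starts 95-130 mm to either side of the line, up to 0.05 rad askew. Slick (friction about 0.35): a finger pushing behind it at or up to 10 mm above mid-height rolls it square to its axis; pushed slowly it stops at once.
- station: Fixed dark plate, 6 mm thick, x -100 to 190 mm, y -220 to 220 mm; origin at table height under the painted line, which runs along x. On it the blue reader box, 80 (x) by 130 (y) by 62 mm high, at x 90 to 170 mm, y -65 to 65 mm, its top 68 mm above the table; the dark window in its face looks along the line.
- line_end (a point): Robot-side end of the flat white painted line on the plate, 6 mm above the table. The line is 4 mm wide and runs from here 186 mm straight along the station's x axis (at y = 0, x -100 to 86 mm) to the foot of the reader box.
- start (a joint): The push button on top of the reader box: 0 up, 0.006 m fully down. A spring returns it; fully down takes about 4 N.
- start_top (a point): Centre of the top of that round white button (28 mm in diameter, in a black housing), when up; it is pressed straight down.
- relay: Bystander: white and black plug-in relay, 28 by 28 mm and 42 mm high, standing loose on the plate on the other side of the line, 95 to 130 mm from it. Origin at the centre of its underside.
- small_can: Bystander: small grey capacitor standing upright on the plate beside the reader box, 25 mm in diameter, 40 mm high. Origin at the centre of its underside.
- screwdriver: Bystander: screwdriver lying on the table to the right of the plate. Origin at the underside of its middle.
Mind the look-alikes: they are no part of the job. Of the things shaped like the capacitor, the grey one is meant.

How it is judged:
On the way, in this order (a step that is already met when the one before it is completed fails the run):
1. the capacitor has rolled, not slid, well over a quarter turn (angle between capacitor's own z axis and vertical above 2 rad and height (world z) of capacitor below 0.036 m), for 0.02 s.
2. the capacitor lies along the painted line (y of capacitor in the frame of station between -0.008 and 0.008 m and x of capacitor in the frame of station between -0.05 and 0.035 m and angle between the x axis of capacitor and the x axis of station, either way round below 0.14 rad and height (world z) of capacitor between 0.026 and 0.036 m), for 0.3 s.
3. the button is pressed all the way down with the capacitor on the line (all of step 2 and value of joint start above 0.0048 m), for 0.03 s.
At the end, for the whole second after the job is handed in: The capacitor lies at rest on the plate, its middle within 8 mm of the centre of the painted line, its axis within 0.14 rad of the line and its whole length over the line (middle between x = -50 and +35 mm of the station), and the button is up again after having been pressed at least 4.8 mm (all of step 2 and linear speed of capacitor below 0.01 m/s and angular speed of capacitor below 0.3 rad/s and value of joint start below 0.0015 m); the robot touches nothing.
It fails at once if the capacitor is lifted or stood on end (its middle more than 12 mm above its resting height) (height (world z) of capacitor above 0.043 m).
It fails at once if the button is pressed while the capacitor is off the line (over 20 mm away) ((y of capacitor in the frame of station above 0.02 m or y of capacitor in the frame of station below -0.02 m) and value of joint start above 0.003 m).
It fails at once if the relay is moved by more than 20 mm (distance of relay from where it was at the start of the episode above 0.02 m).
It fails at once if the small standing capacitor is moved by more than 20 mm (distance of small_can from where it was at the start of the episode above 0.02 m).
It fails at once if the screwdriver is moved by more than 20 mm (distance of screwdriver from where it was at the start of the episode above 0.02 m).
It also fails if it takes over 43 s, if anything falls off the work surface, if the arm or the gripper's body presses on something with over 40 N, if the wrist force passes 120 N, or if a joint passes its speed limit or range.

## Working session

There is one attempt and no reset: what is moved stays moved. The work goes in short steps, Python scripts to look and compute and a tool call to move; the robot and the scene stay as the last step left them, time stands still between calls to the robot, and variables do not carry over. Pictures are saved under pics/ and viewed, and the job is handed in when it is done.

Besides the shell and the picture viewer there is one more tool, called after "Request:" in YAML: its name, and indented under it one key for each argument. play_rows: Moves the arm, as the interface text tells. Its arguments: {"type":"object","properties":{"deltas":{"type":"array","items":{"type":"array","items":{"type":"array","items":{"type":"number"}}}},"grip_force":{"type":"number"}},"required":["deltas"]}

```bash
mkdir -p pics; python3 - <<'E'
from station import ctrl, viewer
import cv2
o=ctrl.get_obs(); print(o)
for n in ("scene","top","wrist"):
    c=viewer.camera(n); cv2.imwrite(f"pics/{n}0.png",c["img"][:,:,::-1]); print(n,c["fx"],c["cx"],c["cy"],c["rvec"],c["tvec"])
E
```

```text
{'time_s': 0.0, 'qpos': array([-1.40357975e+00,  3.00454369e-01,  1.52162334e+00,  1.04504441e-05,
        1.32068673e+00, -6.65887868e-02]), 'joint_vel': array([-1.07676131e-04, -1.46463150e-03,  1.45089118e-04,  2.76900212e-04,
       -3.77778824e-05, -1.68410565e-04]), 'tau': array([ 1.55539987e-03, -5.31806445e+01, -3.52734089e+01,  7.09376112e-02,
        2.44841102e-02, -9.99825852e-05]), 'ee_pos': array([ 0.12738419, -0.53476046,  0.20487763]), 'eef_rot': array([-1.64602324,  1.5696245 ,  1.72937218]), 'force': array([-0.2055162 , -0.22371585, -1.14176044]), 'moment': array([ 0.02692412,  0.02667154, -0.02322506]), 'grip_width': 0.09369161266853127}
scene 412.4844712254629 273.62676417884416 213.52128303586952 [ 1.02696931  2.34578551 -1.16329013] [ 0.43515343 -0.12452668  1.21580997]
top 533.6038006162023 280.58488846389224 209.42405092410402 [ 2.15974213 -2.10477979  0.16990639] [-0.09667124  0.48315501  1.26420391]
wrist 289.7534786368024 281.83200079707643 212.2799551874444 [-2.28795602  1.8065828   0.25220644] [-0.54970885 -0.02776641  0.39379831]
```

View pics/scene0.png

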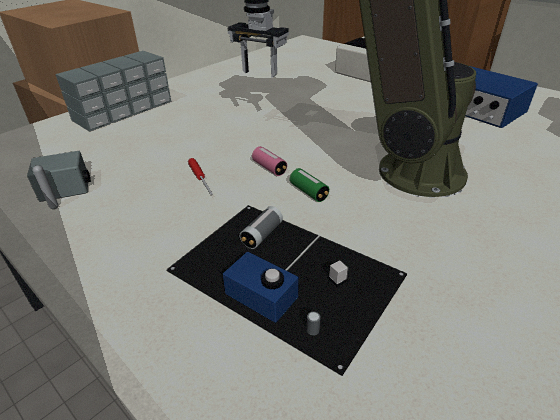

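View pics/top0.png

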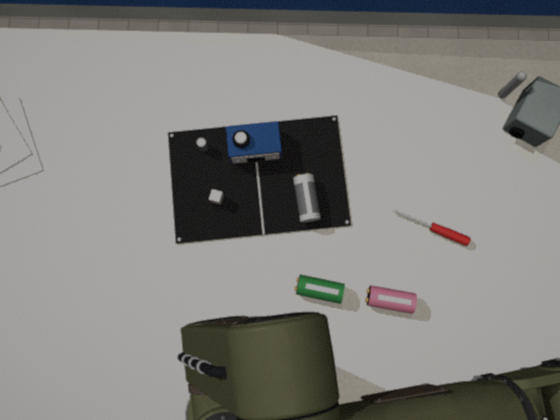

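View pics/wrist0.png

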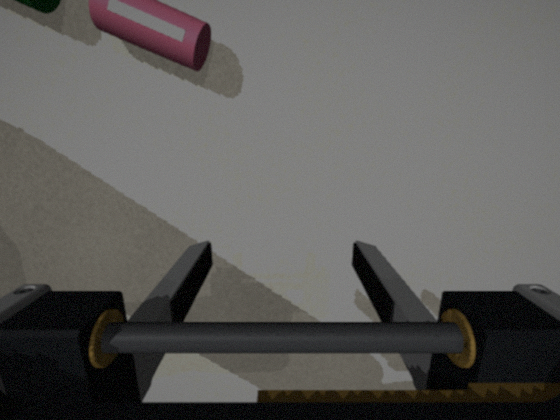

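The capacitor is on the right (-y) side of the line: top view (306,198), scene view (262,228). The relay is at (216,196) and the button at (241,139), both in the top view. Next I'll measure.

```bash
cat > h.py <<'E'
import numpy as np, cv2
from station import ctrl, viewer
def cam(n):
    c=viewer.camera(n); R,_=cv2.Rodrigues(np.array(c["rvec"],float)); c["R"]=R; c["t"]=np.array(c["tvec"],float).reshape(3)
    c["K"]=np.array([[c["fx"],0,c["cx"]],[0,c["fy"],c["cy"]],[0,0,1]]); c["o"]=-R.T@c["t"]; return c
def ray(c,u,v): 
    d=c["R"].T@np.linalg.inv(c["K"])@np.array([u,v,1.]); return c["o"],d/np.linalg.norm(d)
def onz(c,u,v,z):
    o,d=ray(c,u,v); return o+d*(z-o[2])/d[2]
def tri(c1,p1,c2,p2):
    o1,d1=ray(c1,*p1);o2,d2=ray(c2,*p2)
    s=np.linalg.lstsq(np.c_[d1,-d2],o2-o1,rcond=None)[0]
    a=o1+d1*s[0];b=o2+d2*s[1]; return (a+b)/2,np.linalg.norm(a-b)
def proj(c,p):
    q=c["K"]@(c["R"]@np.asarray(p,float)+c["t"]); return q[:2]/q[2]
def crop(c,u0,v0,u1,v1,s,fn):
    cv2.imwrite(fn,cv2.resize(np.ascontiguousarray(c["img"][v0:v1,u0:u1,::-1]),None,fx=s,fy=s,interpolation=cv2.INTER_CUBIC))
E
python3 - <<'E'
from h import *
t=cam("top"); s=cam("scene")
crop(t,160,105,360,250,4,"pics/tz.png"); crop(s,160,195,410,380,3,"pics/sz.png")
for p in [(171,133),(334,118),(179,239),(347,222)]: print(onz(t,*p,.006))
E
```

```text
[0.68312822 0.20301672 0.006     ]
[ 0.73373905 -0.21546471  0.006     ]
[0.41014789 0.16670856 0.006     ]
[ 0.46351225 -0.25051767  0.006     ]
```

View pics/tz.png

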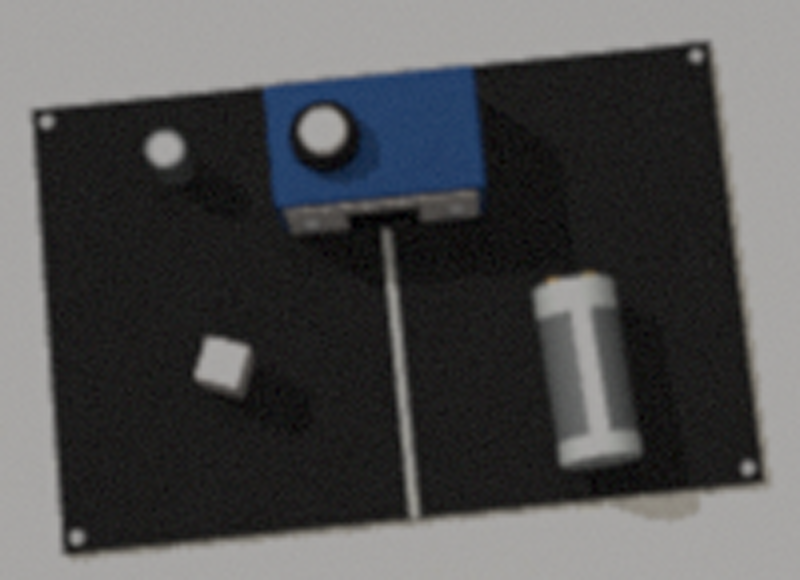

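View pics/sz.png

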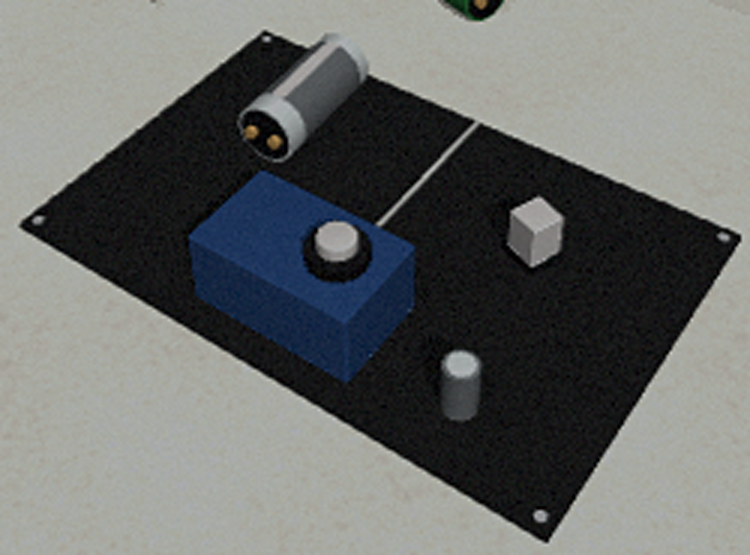

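```bash
cat > m.py <<'E'
from h import *
def comps(c,roi,th=75):
    u0,v0,u1,v1=roi; g=c["img"][v0:v1,u0:u1].astype(int); m=((g.min(2)>th)).astype(np.uint8)
    n,l,st,ce=cv2.connectedComponentsWithStats(m,connectivity=8)
    return m,[(st[i,4],ce[i]+[u0,v0],st[i,:4]+np.array([u0,v0,0,0])) for i in range(1,n) if st[i,4]>=4],l
def station(t,pix,verbose=True):
    w=np.array([onz(t,*p,.006)[:2] for p in pix])
    return w
def T2(pix): return [(160+(x+.5)/4-.5,105+(y+.5)/4-.5) for x,y in pix]
def S2(pix): return [(160+(x+.5)/3-.5,195+(y+.5)/3-.5) for x,y in pix]
E
python3 - <<'E'
from m import *
t=cam("top"); s=cam("scene")
for n,a,b in [("corner+y far",(46,122),(541,516)),("corner -y far",(697,56),(39,220)),("+y near",(76,538),(724,237)),("-y near",(748,467),(266,39)),("line_end",(414,517),(476,124)),("button",(324,129),(338,234)),("can top",(165,149),(460,362)),("relay top c",(226,362),(537,214))]:
    A=T2([a])[0];B=S2([b])[0]; p,e=tri(t,A,s,B); print(n,A,B,p.round(4),round(e,4), onz(t,*A,.006).round(4),onz(s,*B,.006).round(4))
for n,c,roi in (("t",t,(285,165,330,230)),("s",s,(235,203,287,252))):
    for th in (60,75,90):
        for a,ce,bb in comps(c,roi,th)[1]: print(n,th,a,ce,bb)
# capacitor contour in top
m,_,l=comps(t,(288,165,326,228),60)
cn=max(cv2.findContours(m,cv2.RETR_EXTERNAL,cv2.CHAIN_APPROX_NONE)[0],key=cv2.contourArea)
r=cv2.minAreaRect(cn); print(r); bp=cv2.boxPoints(r)+[288,165]; print(bp)
# per-row edges
for v in range(4,60,4):
    x=np.where(m[v])[0]; 
    if len(x): print(v+165,x.min()+288,x.max()+288)
E
```

```text
corner+y far (171.125, 135.125) (340.0, 366.66666666666663) [0.6786 0.2027 0.0031] 0.0008 [0.6775 0.2024 0.006 ] [0.6804 0.2032 0.006 ]
corner -y far (333.875, 118.625) (172.66666666666666, 268.0) [ 0.7331 -0.2155  0.0034] 0.0003 [ 0.732  -0.2152  0.006 ] [ 0.7344 -0.2132  0.006 ]
+y near (178.625, 239.125) (401.0, 273.6666666666667) [0.4103 0.1678 0.0031] 0.0008 [0.4098 0.1676 0.006 ] [0.4133 0.1686 0.006 ]
-y near (346.625, 221.375) (248.33333333333331, 207.66666666666666) [ 0.4657 -0.2501  0.0035] 0.0007 [ 0.4651 -0.2496  0.006 ] [ 0.4681 -0.2479  0.006 ]
line_end (263.125, 233.875) (318.33333333333337, 236.0) [ 0.4295 -0.0427  0.001 ] 0.0021 [ 0.4283 -0.0421  0.006 ] [ 0.4347 -0.0402  0.006 ]
button (240.625, 136.875) (272.3333333333333, 272.6666666666667) [0.652  0.0165 0.0873] 0.0007 [0.6773 0.0236 0.006 ] [ 0.5964 -0.0388  0.006 ]
can top (200.875, 141.875) (313.0, 315.3333333333333) [0.6504 0.1179 0.0447] 0.0015 [0.6614 0.125  0.006 ] [0.6262 0.099  0.006 ]
relay top c (216.125, 195.125) (338.66666666666663, 266.0) [0.516  0.0752 0.0432] 0.0016 [0.5235 0.0795 0.006 ] [0.4838 
[... 326 characters left out ...]
 2]
s 60 1045 [263.0937799  217.83157895] [235 203  52  46]
s 60 4 [243.5 237.5] [243 237   2   2]
s 60 4 [251.5 241. ] [251 240   2   3]
s 75 933 [262.87566988 216.82636656] [235 203  52  45]
s 75 4 [248.5 207.5] [248 207   2   2]
s 90 726 [262.08815427 215.2768595 ] [235 203  52  45]
s 90 4 [248.5 207.5] [248 207   2   2]
((17.908184051513672, 31.933807373046875), (47.86127853393555, 20.70253562927246), 80.78897094726562)
[[291.85978413 174.96868324]
 [312.2953701  171.65480232]
 [319.95658493 218.89893341]
 [299.520998   222.21281433]]
173 304 310
177 293 313
181 293 313
185 295 312
189 296 313
193 296 313
197 297 314
201 297 315
205 298 315
209 299 316
213 299 319
217 299 319
221 300 307
```

```bash
cat >> m.py <<'E'
O=np.array([.527,-.0297]); YAW=.130
def st(p): 
    c,s=np.cos(YAW),np.sin(YAW); d=np.asarray(p)[:2]-O; return np.array([c*d[0]+s*d[1],-s*d[0]+c*d[1]])
def wo(p):
    c,s=np.cos(YAW),np.sin(YAW); return O+[c*p[0]-s*p[1],s*p[0]+c*p[1]]
E
python3 - <<'E'
from m import *
t=cam("top");s=cam("scene")
for n,p in (("lineA",T2([(388,230)])[0]),("lineB",T2([(414,517)])[0])): w=onz(t,*p,.006); print(n,w,st(w))
a=onz(t,303,177,.031);b=onz(t,309,217,.031);print(a,b,"yaw",np.arctan2(a[1]-b[1],a[0]-b[0]),st(a),st(b))
m=onz(t,305.9,197,.031);print("mid",m,st(m))
print("far end",st(onz(t,302.6,174,.031)),"near",st(onz(t,309.6,221,.031)))
# scene: studs, end discs
for p in S2([(251,132),(275,143),(262,134)]): print("stud",st(onz(s,*p,.031)))
# two-view stud end centre: top (302.6,174)
print(tri(t,(302.3,174),s,S2([(263,135)])[0]))
for n,p in (("button",(.652,.0165)),("relay",(.516,.0752)),("can",(.6504,.1179))): print(n,st(p))
print(proj(s,[*wo((0,0)),.006]),proj(t,[*wo((0,0)),.006]),proj(t,[*wo((.086,0)),.006]))
o=ctrl.get_obs()
from scipy.spatial.transform import Rotation as Ro
r,p,y=o["eef_rot"];R=Ro.from_euler("xyz",[r,p,y]).as_matrix();print(R)
E
```

```text
lineA [ 0.61161738 -0.019731    0.006     ] [ 0.0851957  -0.00108442]
lineB [ 0.42832691 -0.04206496  0.006     ] [-0.0994434   0.00053078]
[ 0.57003842 -0.137671    0.031     ] [ 0.46988438 -0.15431935  0.031     ] yaw 0.16472135766308246 [ 0.02867853 -0.11263918] [-0.07278859 -0.11616367]
mid [ 0.51963986 -0.14580075  0.031     ] [-0.02234866 -0.11416695]
far end [ 0.03637932 -0.11249491] near [-0.08279582 -0.11651127]
stud [ 0.03757683 -0.12183661]
stud [ 0.03706048 -0.09871739]
stud [ 0.03460176 -0.11338171]
(array([ 0.57720925, -0.13555293,  0.03205237]), np.float64(0.0005242002315388662))
button [0.12993433 0.02960589]
relay [0.00269144 0.10544082]
can [0.14149274 0.13035768]
[296.40798597 258.05125471] [259.45388434 194.84367847] [256.17074555 161.86307838]
[[-1.52760251e-05  2.31695971e-01 -9.72788249e-01]
 [ 7.29391112e-05 -9.72788246e-01 -2.31695971e-01]
 [-9.99999997e-01 -7.44937037e-05 -2.03936051e-06]]
```

Request:
play_rows:
  deltas:
    - [[0, -16, -33, 0, 0, 0, 70], [0, -16, -33, 0, 0, 0, 70], [0, -16, -33, 0, 0, 0, 70], [0, -16, -33, 0, 0, 0, 70], [0, -16, -33, 0, 0, 0, 70], [0, -16, -33, 0, 0, 0, 70], [0, -16, -33, 0, 0, 0, 70], [0, -16, -33, 0, 0, 0, 70], [0, -16, -33, 0, 0, 0, 70], [0, -16, -33, 0, 0, 0, 70]]

```text
time_s: 1.45
ee_pos: [0.4124, -0.3018, 0.2056]
eef_rot: [2.288, 1.57, -0.62]
force: [-0.4, -0.2, -0.3]
grip_width: 0.0697
```

Request:
play_rows:
  deltas:
    - [[0, -16, -33, 0, 0, 0, 70], [0, -16, -33, 0, 0, 0, 70], [0, -16, -33, 0, 0, 0, 70], [0, -16, -33, 0, 0, 0, 70], [0, 0, 0, -0.147, 0, 0, 70], [0, 0, 0, -0.147, 0, 0, 70], [0, 0, 0, -0.147, 0, 0, 70], [0, 0, 0, -0.147, 0, 0, 70], [0, 0, 0, -0.147, 0, 0, 70], [0, 0, 0, -0.147, 0, 0, 70]]

```text
time_s: 2.45
ee_pos: [0.525, -0.2101, 0.2054]
eef_rot: [-1.714, 1.571, 2.549]
force: [-0.6, 0.5, 0.4]
grip_width: 0.0698
```

Request:
play_rows:
  deltas:
    - [[0, 0, 0, -0.147, 0, 0, 70], [0, 0, 0, -0.147, 0, 0, 70], [0, 0, 0, -0.147, 0, 0, 70], [0, 0, 0, -0.147, 0, 0, 70], [0, 0, 0, 0, 0, 0, 70]]

```text
time_s: 2.95
ee_pos: [0.5249, -0.2101, 0.2054]
eef_rot: [-1.656, 1.571, -3.092]
force: [-0.0, -0.6, -0.1]
grip_width: 0.0697
```

```bash
cat >> m.py <<'E'
from scipy.spatial.transform import Rotation as Ro
def state():
    o=ctrl.get_obs();R=Ro.from_euler("xyz",o["eef_rot"]).as_matrix();print("t",o["time_s"],"p",o["ee_pos"],"st",st(o["ee_pos"]),"F",o["force"].round(1),"w",o["grip_width"],"q",o["qpos"].round(2)); 
    print("tool y st-angle",np.arctan2(R[1,1],R[0,1])-YAW,"tool x",R[:,0].round(3),"q",);return o,R
def delta(o,R,stxy,z): # tool mm to a station xy / world z
    w=np.r_[wo(stxy),z]-o["ee_pos"]; return (R.T@w*1000).round(1)
E
python3 - <<'E'
from m import *
o,R=state(); print(delta(o,R,(-.022,-.172),.022))
w=cam("wrist");cv2.imwrite("pics/w1.png",w["img"][:,:,::-1])
t=cam("top");cv2.imwrite("pics/t1.png",t["img"][:,:,::-1])
for z in(.02,.03): print([proj(w,[*wo((-.022+d,-.172)),z]) for d in(-.05,.05)])
E
```

```text
t 2.95 p [ 0.52493766 -0.21011471  0.20543519] st [-0.02543285 -0.178625  ] F [-0.  -0.6 -0.1] w 0.06966209578149267 q [-0.45  0.33  1.48 -0.    1.33 -0.58]
tool y st-angle 0.0054341729870381605 tool x [-0. -0. -1.] q
[183.4   3.5  -6.6]
[array([244.66855247, 188.91888653]), array([322.50696477, 189.34638679])]
[array([243.68182419, 190.47478141]), array([323.58569576, 190.91299208])]
```

View pics/w1.png

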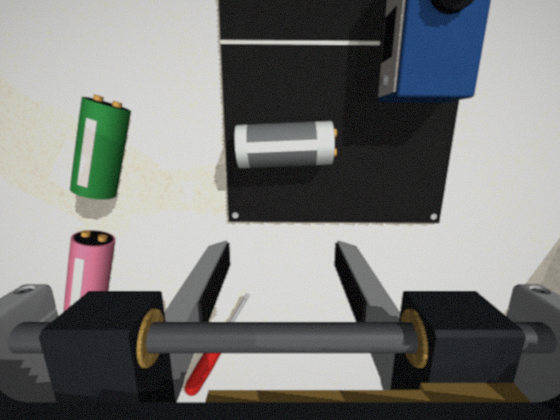

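View pics/t1.png

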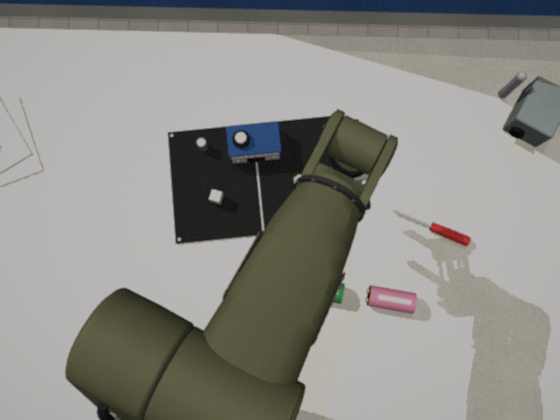

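The wrist view shows the line at row 42–43, columns 222–380. The capacitor's axis runs from (240,147) to (333,143), with the fingers clear behind it. I'll use this view to cross-check.

```bash
cat >> m.py <<'E'
def wr(fn=None,z=.031):
    w=cam("wrist")
    if fn: cv2.imwrite(fn,w["img"][:,:,::-1])
    return w
E
python3 - <<'E'
from m import *
w=wr()
for p in ((222,42.3),(300,42.7),(380,43)): print("line",st(onz(w,*p,.006)))
g=w["img"].min(2)
for u in (238,243,328,331): 
    r=np.where(g[100:190,u]>110)[0]+100; print(u,r.min(),r.max(), [st(onz(w,u,v,.031)) for v in [(r.min()+r.max())/2]])
for p in ((236,215),(434,216.5)): print("screw",st(onz(w,*p,.006)))
print("ends",st(onz(w,235,147,.031)),st(onz(w,334,143,.031)))
E
```

```text
line [-0.09395137 -0.00013636]
line [-0.00270068 -0.00068286]
line [ 0.09094219 -0.00112862]
238 126 164 [array([-0.07653526, -0.1161282 ])]
243 125 165 [array([-0.07055654, -0.11613664])]
328 121 161 [array([ 0.03088618, -0.11163266])]
331 122 160 [array([ 0.03446028, -0.11163771])]
screw [-0.08693742 -0.21066118]
screw [ 0.18414857 -0.21318381]
ends [-0.08022861 -0.11845942] [ 0.03814479 -0.11396229]
```

Request:
play_rows:
  deltas:
    - [[25, 0, 0, 0, 0, 0, 70], [30, 0, 0, 0, 0, 0, 70], [30, 0, 0, 0, 0, 0, 70], [30, 0, 0, 0, 0, 0, 70], [25, 0, 0, 0, 0, 0, 70], [20, 0, 0, 0, 0, 0, 70], [12, 0, 0, 0, 0, 0, 70], [10, 0, 0, 0, 0, 0, 70], [0, 0, 0, 0, 0, 0, 70]]

```text
time_s: 4.0
ee_pos: [0.5247, -0.2099, 0.0227]
eef_rot: [-2.159, 1.57, 2.685]
force: [0.8, 0.4, 0.4]
grip_width: 0.0699
```

```bash
python3 - <<'E'
from m import *
o,R=state()
wr("pics/w2.png")
E
```

```text
t 4.0 p [ 0.52465897 -0.20994679  0.0226968 ] st [-0.02568741 -0.17842237] F [0.8 0.4 0.4] w 0.0699356790242159 q [-0.45  0.55  1.63  0.    0.96 -0.58]
tool y st-angle 0.0019877183327077497 tool x [-0.001  0.001 -1.   ] q
```

View pics/w2.png

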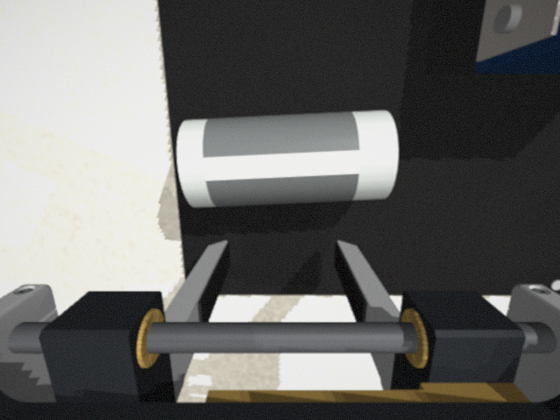

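Request:
play_rows:
  deltas:
    - [[0, 0, -6, 0, 0, 0, 70], [0, 0, -6, 0, 0, 0, 70], [0, 0, -6, 0, 0, 0, 70], [0, 0, -6, 0, 0, 0, 70], [0, 0, -2, 0, 0, 0, 70], [0, 0, -2, 0, 0, 0, 70], [0, 0, -2, 0, 0, 0, 70], [0, 0, -3, 0, 0, 0, 70], [0, 0, -4, 0, 0, 0, 70], [0, 0, -4, 0, 0, 0, 70]]

```text
time_s: 5.05
ee_pos: [0.5194, -0.1692, 0.0234]
eef_rot: [-2.344, 1.571, 2.502]
force: [0.7, -0.1, 0.4]
grip_width: 0.0702
```

```bash
python3 - <<'E'
from m import *
o,R=state()
wr("pics/w3.png")
E
```

```text
t 5.05 p [ 0.51942792 -0.16915645  0.02340695] st [-0.0255865 -0.1372981] F [ 0.7 -0.1  0.4] w 0.07021938284135329 q [-0.38  0.51  1.69  0.    0.94 -0.51]
tool y st-angle 0.002837202259469984 tool x [-0.  0. -1.] q
```

View pics/w3.png

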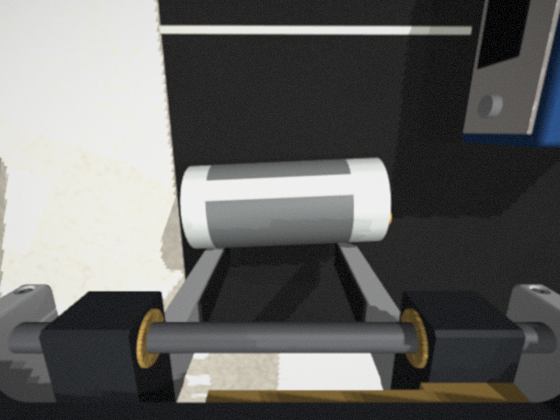

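The capacitor is rolling: its label strip has moved up. It is now at the fingers, so I'll continue.

Request:
play_rows:
  deltas:
    - [[0, 0, -4, 0, 0, 0, 70], [0, 0, -4, 0, 0, 0, 70], [0, 0, -4, 0, 0, 0, 70], [0, 0, -4, 0, 0, 0, 70], [0, 0, -4, 0, 0, 0, 70], [0, 0, -4, 0, 0, 0, 70], [0, 0, -4, 0, 0, 0, 70], [0, 0, -4, 0, 0, 0, 70], [0, 0, -4, 0, 0, 0, 70], [0, 0, -4, 0, 0, 0, 70]]

```text
time_s: 6.1
ee_pos: [0.5142, -0.1295, 0.0234]
eef_rot: [2.543, 1.571, 1.105]
force: [0.5, 0.2, -0.3]
grip_width: 0.0699
```

```bash
python3 - <<'E'
from m import *
o,R=state()
wr("pics/w4.png")
E
```

```text
t 6.1 p [ 0.51416771 -0.1294837   0.02344345] st [-0.02565938 -0.09727821] F [ 0.5  0.2 -0.3] w 0.06994396680997796 q [-0.32  0.48  1.74  0.    0.92 -0.45]
tool y st-angle 0.002962025557955078 tool x [ 0.  0. -1.] q
```

View pics/w4.png

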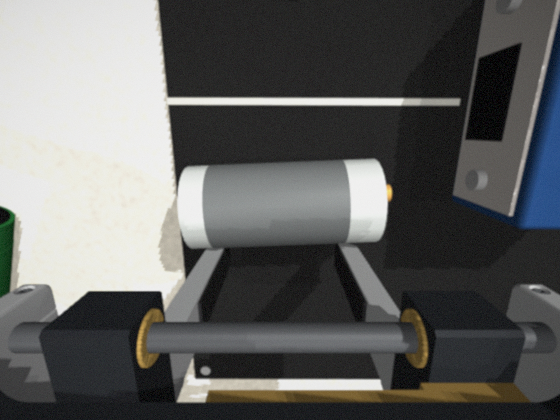

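Request:
play_rows:
  deltas:
    - [[0, 0, -4, 0, 0, 0, 70], [0, 0, -4, 0, 0, 0, 70], [0, 0, -4, 0, 0, 0, 70], [0, 0, -4, 0, 0, 0, 70], [0, 0, -4, 0, 0, 0, 70], [0, 0, -4, 0, 0, 0, 70], [0, 0, -4, 0, 0, 0, 70], [0, 0, -4, 0, 0, 0, 70], [0, 0, -3, 0, 0, 0, 70], [0, 0, -3, 0, 0, 0, 70]]

```text
time_s: 7.15
ee_pos: [0.5091, -0.0919, 0.0234]
eef_rot: [2.415, 1.571, 0.978]
force: [0.9, -0.2, -0.5]
grip_width: 0.0701
```

Request:
play_rows:
  deltas:
    - [[0, 0, -3, 0, 0, 0, 70], [0, 0, -3, 0, 0, 0, 70], [0, 0, -2, 0, 0, 0, 70], [0, 0, -2, 0, 0, 0, 70], [0, 0, -1, 0, 0, 0, 70], [0, 0, -1, 0, 0, 0, 70], [0, 0, -1, 0, 0, 0, 70], [0, 0, 0, 0, 0, 0, 70]]

```text
time_s: 7.95
ee_pos: [0.5074, -0.0792, 0.0234]
eef_rot: [-2.385, 1.571, 2.46]
force: [0.2, 0.4, 0.1]
grip_width: 0.0701
```

```bash
python3 - <<'E'
from m import *
o,R=state()
w=wr("pics/w5.png")
cv2.imwrite("pics/t5.png",cam("top")["img"][:,:,::-1])
cv2.imwrite("pics/s5.png",cam("scene")["img"][:,:,::-1])
E
```

```text
t 7.95 p [ 0.50743079 -0.0791651   0.0234355 ] st [-0.02581645 -0.04651087] F [0.2 0.4 0.1] w 0.07011383914374882 q [-0.23  0.45  1.78  0.    0.91 -0.36]
tool y st-angle 0.0030815672710751973 tool x [-0.  0. -1.] q
```

View pics/w5.png

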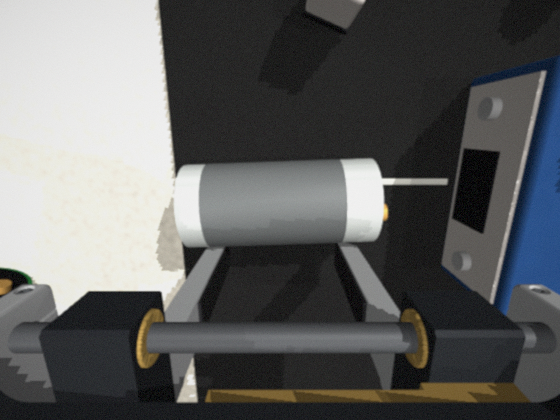

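View pics/s5.png

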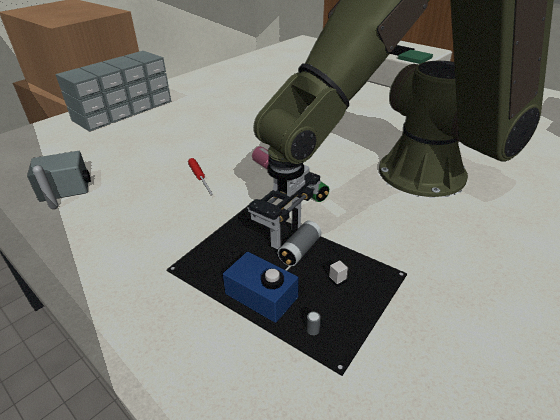

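```bash
cat >> m.py <<'E'
def capwrist(w,cols,r0=140,r1=262,th=None):
    g=w["img"].astype(int).min(2)
    out=[]
    for u in cols:
        col=g[:,u]; v=205; 
        d=np.abs(np.diff(col.astype(float)))
        a=v
        lim=60
        while col[a-1]>lim and a>r0: a-=1
        b=v
        while col[b+1]>lim and b<r1: b+=1
        _,d1=ray(w,u,a-.5); o,d2=ray(w,u,b+.5); dd=d1+d2
        p=o+dd*(.031-o[2])/dd[2]; out.append((u,a,b,*st(p).round(4)))
    return out
E
python3 - <<'E'
from m import *
w=wr()
for r in capwrist(w,(190,196,348,355,362,370)): print(r)
for u in (390,410,430,445): 
    v=np.argmax(w["img"][165:200,u].astype(int).min(1))+165; print("line",u,v,st(onz(w,u,v,.006)))
print("ends",st(onz(w,175,207,.031)),st(onz(w,385,203,.031)))
E
```

```text
(190, 164, 247, np.float64(-0.0814), np.float64(-0.0123))
(196, 163, 246, np.float64(-0.0777), np.float64(-0.0116))
(348, 158, 262, np.float64(0.0163), np.float64(-0.0148))
(355, 158, 241, np.float64(0.0202), np.float64(-0.0082))
(362, 157, 241, np.float64(0.0245), np.float64(-0.0079))
(370, 157, 241, np.float64(0.0294), np.float64(-0.0079))
line 390 180 [ 4.98351027e-02 -7.40136439e-05]
line 410 180 [ 6.36247584e-02 -3.20010135e-05]
line 430 180 [7.74144106e-02 1.00116058e-05]
line 445 181 [ 0.08786537 -0.00065347]
ends [-0.09076731 -0.01316569] [ 0.03883419 -0.0102233 ]
```

Request:
play_rows:
  deltas:
    - [[0, 0, -2, 0, 0, 0, 70], [0, 0, -2, 0, 0, 0, 70], [0, 0, -2, 0, 0, 0, 70], [0, 0, -1, 0, 0, 0, 70], [0, 0, -1, 0, 0, 0, 70], [0, 0, -1, 0, 0, 0, 70], [0, 0, 0, 0, 0, 0, 70], [0, 0, 0, 0, 0, 0, 70]]

```text
time_s: 8.95
ee_pos: [0.5063, -0.0703, 0.0235]
eef_rot: [2.432, 1.571, 0.994]
force: [0.2, -0.3, -0.0]
grip_width: 0.07
```

```bash
python3 - <<'E'
from m import *
o,R=state()
w=wr("pics/w6.png")
for r in capwrist(w,(184,190,196,352,355,362,370)): print(r)
for u in (390,410,430): 
    v=np.argmax(w["img"][165:230,u].astype(int).min(1))+165; print("line",u,v,st(onz(w,u,v,.006)))
t=cam("top");crop(t,160,105,360,250,4,"pics/t6.png");s=cam("scene"); crop(s,160,195,410,380,3,"pics/s6.png")
E
```

```text
t 8.95 p [ 0.50627069 -0.07032404  0.02345063] st [-0.02582066 -0.03759402] F [ 0.2 -0.3 -0. ] w 0.07002458594298415 q [-0.21  0.45  1.79  0.    0.9  -0.34]
tool y st-angle 0.0030082336695873846 tool x [ 0.  0. -1.] q
(184, 164, 245, np.float64(-0.0851), np.float64(-0.0026))
(190, 164, 247, np.float64(-0.0814), np.float64(-0.0032))
(196, 164, 247, np.float64(-0.0777), np.float64(-0.0032))
(352, 159, 242, np.float64(0.0184), np.float64(0.0002))
(355, 158, 242, np.float64(0.0202), np.float64(0.0005))
(362, 158, 242, np.float64(0.0245), np.float64(0.0005))
(370, 158, 242, np.float64(0.0294), np.float64(0.0005))
line 390 193 [ 0.05076743 -0.00017344]
line 410 193 [ 0.0647291 -0.0001301]
line 430 193 [ 7.86907678e-02 -8.67622821e-05]
```

View pics/w6.png

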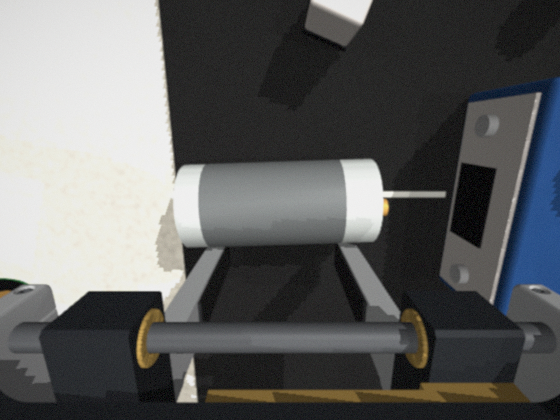

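View pics/s6.png

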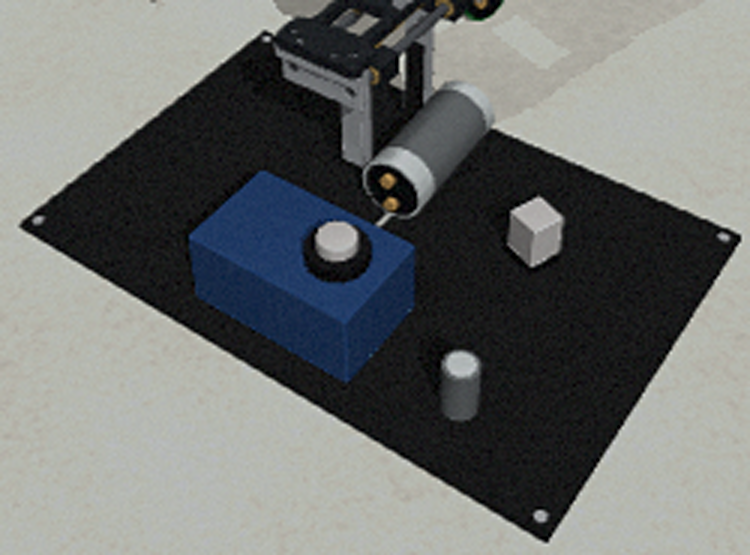

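```bash
python3 - <<'E'
from m import *
s=cam("scene")
for p in S2([(391,188),(389,181),(392,204),(380,223),(394,207)]): print(st(onz(s,*p,.031)),st(onz(s,*p,.006)))
E
```

```text
[0.02774116 0.0013487 ] [ 0.00626709 -0.01322413]
[ 0.02250247 -0.00396983] [ 0.00081957 -0.01875468]
[0.04091209 0.01114857] [ 0.01996308 -0.0030336 ]
[0.06132774 0.0147914 ] [0.04119259 0.00075445]
[0.04260693 0.01401889] [ 2.17254747e-02 -4.88556917e-05]
```

View pics/t6.png

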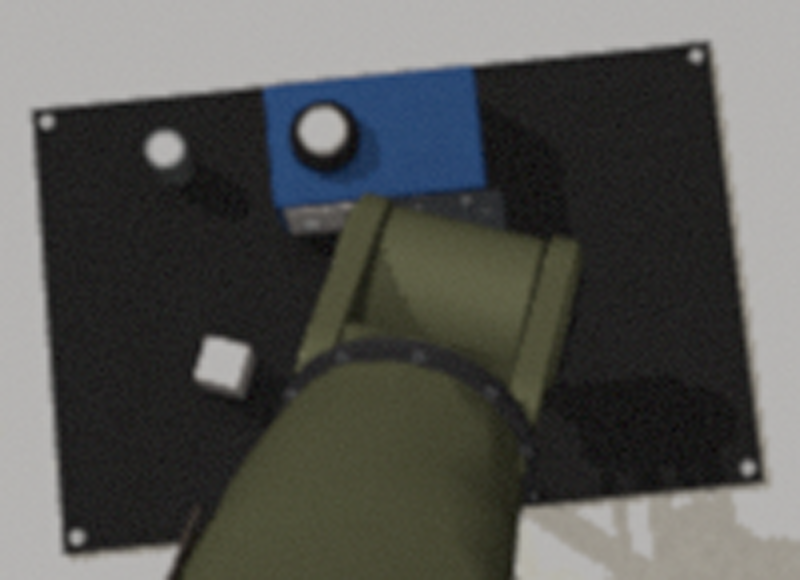

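Wrist and scene views agree: axis about 1–2 mm from the line and skew about 0.04 rad. I'll back off and rise.

Request:
play_rows:
  deltas:
    - [[0, 0, 2, 0, 0, 0, 70], [0, 0, 6, 0, 0, 0, 70], [0, 0, 10, 0, 0, 0, 70], [0, 0, 12, 0, 0, 0, 70], [-10, 0, 10, 0, 0, 0, 70], [-35, 0, 0, 0, 0, 0, 70], [-40, 0, 0, 0, 0, 0, 70], [-40, 0, 0, 0, 0, 0, 70], [-25, 0, 0, 0, 0, 0, 70], [0, 0, 0, 0, 0, 0, 40]]

```text
time_s: 10.15
ee_pos: [0.5129, -0.1111, 0.1778]
eef_rot: [1.154, 1.564, -0.284]
force: [-0.3, -0.2, -0.1]
grip_width: 0.0652
```

```bash
python3 - <<'E'
from m import *
o,R=state()
w=wr("pics/w7.png")
t=cam("top");crop(t,160,105,360,250,4,"pics/t7.png");s=cam("scene"); crop(s,160,195,410,380,3,"pics/s7.png")
E
```

```text
t 10.15 p [ 0.51290583 -0.11108329  0.17782461] st [-0.0245253  -0.07886948] F [-0.3 -0.2 -0.1] w 0.06520040118947121 q [-0.28  0.26  1.63 -0.    1.24 -0.42]
tool y st-angle 0.0024978259257266433 tool x [ 0.006 -0.002 -1.   ] q
```

View pics/w7.png

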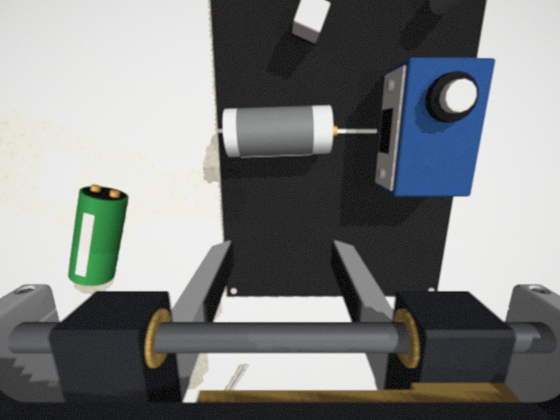

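View pics/s7.png

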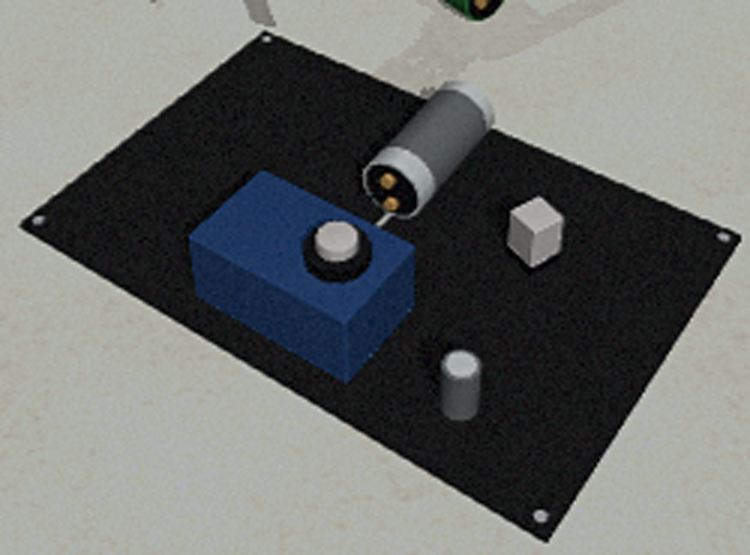

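In the wrist view the white line shows at both ends of the capacitor (row 131, columns 220 and 340+). Now the numbers for the capacitor and the button.

```bash
python3 - <<'E'
from m import *
w=wr();t=cam("top");s=cam("scene")
g=w["img"].astype(int).min(2)
for u in (228,232,236,318,322,328):
    r=np.where(g[95:170,u]>60)[0]+95; a,b=r.min(),r.max()
    _,d1=ray(w,u,a-.5);o,d2=ray(w,u,b+.5);dd=d1+d2;p=o+dd*(.031-o[2])/dd[2]; print(u,a,b,st(p))
for u in (219,350,360,370):
    v=np.argmax(g[120:145,u])+120; print("line",u,v,st(onz(w,u,v,.006)))
m=((g>150)*1).astype(np.uint8); n,l,sx,ce=cv2.connectedComponentsWithStats(m)
for i in range(1,n):
    if sx[i,4]>200 and 430<ce[i][0]<490 and 70<ce[i][1]<120: print(sx[i],ce[i]); W=ce[i]
T=T2([(324,129)])[0];S=S2([(337,234)])[0]
print("wt",tri(w,W,t,T),"ws",tri(w,W,s,S),"ts",tri(t,T,s,S))
for z in (.083,.087): print(z,st(onz(w,*W,z)),st(onz(t,*T,z)),st(onz(s,*S,z)))
ob,R=state(); b=tri(w,W,t,T)[0]; print("st b",st(b)); print(delta(ob,R,(.104,.0296),.11))
E
```

```text
228 109 155 [-0.08308451 -0.00094174]
232 109 158 [-0.07885817 -0.00254371]
236 109 158 [-0.07455481 -0.00253441]
318 106 155 [0.01353231 0.00078626]
322 106 155 [0.01782209 0.00079964]
328 105 155 [0.02423397 0.00131037]
line 219 132 [-0.09797221 -0.00062064]
line 350 132 [ 0.05356055 -0.00021405]
line 360 132 [ 0.06512347 -0.00018302]
line 370 132 [ 0.07668575 -0.000152  ]
[452  79  32  34 834] [467.38369305  95.72182254]
wt (array([0.64804022, 0.01517728, 0.10082149]), np.float64(0.0002584436049359372)) ws (array([0.65409926, 0.01766774, 0.08977064]), np.float64(0.0008247514875199438)) ts (array([0.65222985, 0.01630162, 0.08726514]), np.float64(7.431725072874964e-05))
0.083 [0.13643185 0.03087634] [0.13150723 0.02955753] [0.12686132 0.02689217]
0.087 [0.13404735 0.03044033] [0.13024068 0.02936089] [0.12991845 0.02925698]
t 10.45 p [ 0.51111879 -0.11005146  0.1724203 ] st [-0.0261635 -0.0776147] F [ 0.4 -0.3 -1. ] w 0.04190368899293773 q [-0.28  0.27  1.64 -0.    1.23 -0.41]
tool y st-angle 0.0028109488386982018 tool x [-0.002  0.001 -1.   ] q
st b [0.12583649 0.02880765]
[  62.3  130.6 -106.8]
```

Request:
play_rows:
  deltas:
    - [[0, 20, -17, 0, 0, 0, 40], [0, 30, -25, 0, 0, 0, 40], [0, 30, -25, 0, 0, 0, 40], [0, 30, -25, 0, 0, 0, 40], [0, 20, -15, 0, 0, 0, 40], [20, 0, 0, 0, 0, 0, 40], [30, 0, 0, 0, 0, 0, 40], [12, 0, 0, 0, 0, 0, 40], [0, 0, 0, 0, 0, 0, 40], [0, 0, 0, 0, 0, 0, 40]]

```text
time_s: 11.45
ee_pos: [0.6266, 0.0131, 0.1123]
eef_rot: [1.412, 1.57, -0.026]
force: [0.0, 0.9, 0.6]
grip_width: 0.0404
```

```bash
python3 - <<'E'
from m import *
o,R=state(); print(delta(o,R,(.103,.0295),.088))
wr("pics/w8.png")
s=cam("scene"); crop(s,190,170,390,320,4,"pics/s8.png")
E
```

```text
t 11.45 p [0.62655442 0.01314362 0.11231517] st [0.10426837 0.02957645] F [0.  0.9 0.6] w 0.04037590085481255 q [-0.04  0.55  1.39  0.    1.2  -0.17]
tool y st-angle 0.0027773335541048383 tool x [ 0.001 -0.    -1.   ] q
[24.3 -1.3  0.1]
```

View pics/w8.png

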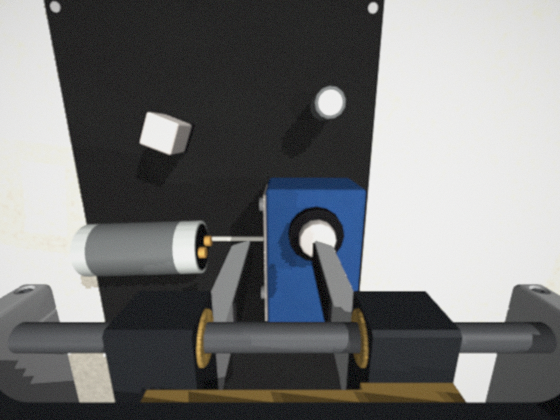

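View pics/s8.png

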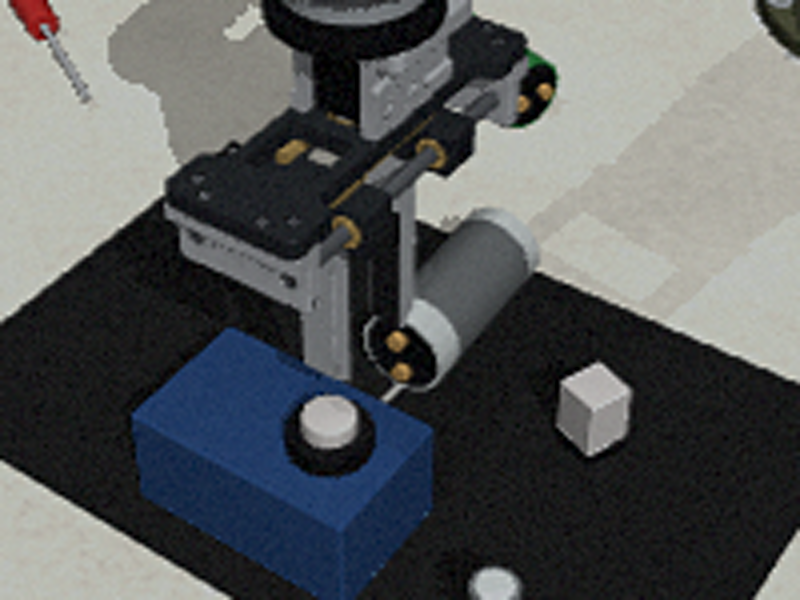

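Request:
play_rows:
  deltas:
    - [[8, -1, 0, 0, 0, 0, 40], [6, 0, 0, 0, 0, 0, 40], [4, 0, 0, 0, 0, 0, 40], [3, 0, 0, 0, 0, 0, 40], [0, 0, 0, 0, 0, 0, 40]]

```text
time_s: 12.05
ee_pos: [0.6251, 0.0132, 0.09]
eef_rot: [-1.783, 1.57, 3.062]
force: [-1.3, -0.3, 1.0]
grip_width: 0.0402
```

```bash
python3 - <<'E'
from m import *
o,R=state()
s=cam("scene"); print(proj(s,[*wo((.130,.0295)),.0873])); crop(s,190,170,390,320,4,"pics/s9.png")
E
```

```text
t 12.05 p [0.62511478 0.0131962  0.09004798] st [0.10284769 0.02981521] F [-1.3 -0.3  1. ] w 0.040150375357025384 q [-0.04  0.57  1.41  0.    1.16 -0.17]
tool y st-angle 0.0030436729991491773 tool x [-0.001  0.    -1.   ] q
[272.07353375 272.63448561]
```

View pics/s9.png

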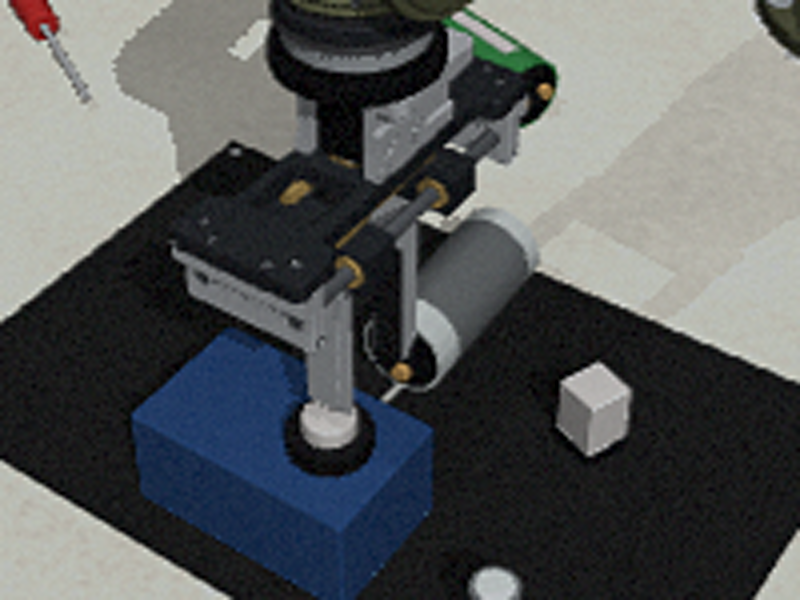

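Request:
play_rows:
  deltas:
    - [[1, 0, 0, 0, 0, 0, 40], [1, 0, 0, 0, 0, 0, 40], [1, 0, 0, 0, 0, 0, 40], [1, 0, 0, 0, 0, 0, 40], [1, 0, 0, 0, 0, 0, 40], [1, 0, 0, 0, 0, 0, 40], [0, 0, 0, 0, 0, 0, 40]]

```text
time_s: 12.8
ee_pos: [0.6253, 0.0132, 0.0845]
eef_rot: [1.489, 1.57, 0.051]
force: [-0.2, -0.6, 3.2]
grip_width: 0.04
```

Request:
play_rows:
  deltas:
    - [[1, 0, 0, 0, 0, 0, 40], [0.5, 0, 0, 0, 0, 0, 40], [0, 0, 0, 0, 0, 0, 40]]

```text
time_s: 13.1
ee_pos: [0.6255, 0.0132, 0.084]
eef_rot: [1.416, 1.57, -0.022]
force: [-3.8, 0.2, 11.8]
grip_width: 0.0401
```

Force jumped from 3.2 N to 11.8 N with the tip stalled at z = 0.084, which looks like the hard stop. I'll look, then release.

```bash
python3 - <<'E'
from m import *
state()
s=cam("scene"); crop(s,230,240,320,300,8,"pics/s10.png")
E
```

```text
t 13.1 p [0.62546155 0.01319628 0.08398758] st [0.10319154 0.02977034] F [-3.8  0.2 11.8] w 0.04007594478994719 q [-0.04  0.58  1.41  0.    1.15 -0.17]
tool y st-angle 0.003067286269976016 tool x [ 0.001 -0.    -1.   ] q
```

View pics/s10.png

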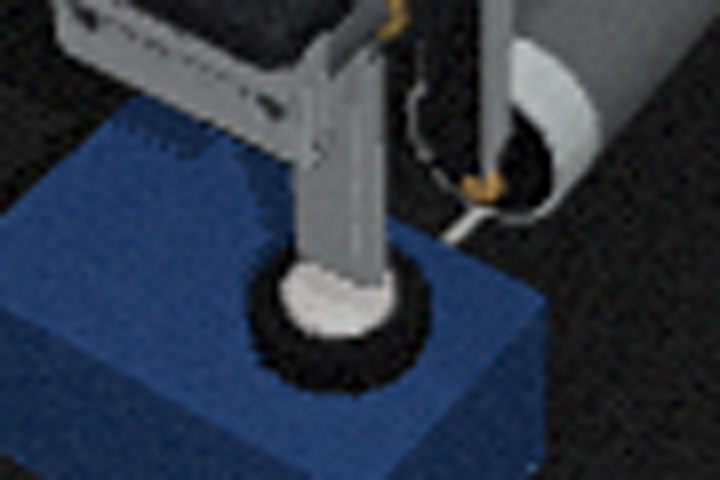

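The button looks flush, but the finger sits toward its back edge and could have bottomed on the housing. A second press, nearer the centre, will show whether the stop height is the same.

Request:
play_rows:
  deltas:
    - [[-4, 0, 0, 0, 0, 0, 40], [-6, 0, 0, 0, 0, 0, 40], [0, 5, 0, 0, 0, 0, 40], [4, 0, 0, 0, 0, 0, 40], [3, 0, 0, 0, 0, 0, 40], [1, 0, 0, 0, 0, 0, 40], [0, 0, 0, 0, 0, 0, 40]]

```text
time_s: 13.85
ee_pos: [0.6303, 0.0139, 0.0849]
eef_rot: [1.532, 1.57, 0.095]
force: [2.1, 0.2, 3.8]
grip_width: 0.04
```

Request:
play_rows:
  deltas:
    - [[1, 0, 0, 0, 0, 0, 40], [1, 0, 0, 0, 0, 0, 40], [0.5, 0, 0, 0, 0, 0, 40], [0, 0, 0, 0, 0, 0, 40]]

```text
time_s: 14.25
ee_pos: [0.6305, 0.0139, 0.0839]
eef_rot: [1.398, 1.569, -0.04]
force: [-2.1, -0.2, 14.1]
grip_width: 0.0398
```

```bash
python3 - <<'E'
from m import *
state()
s=cam("scene"); crop(s,230,240,320,300,8,"pics/s11.png")
E
```

```text
t 14.25 p [0.63054627 0.01386206 0.08393042] st [0.10831967 0.02977134] F [-2.1 -0.2 14.1] w 0.0398074668525505 q [-0.04  0.59  1.4  -0.    1.15 -0.17]
tool y st-angle 0.0030567996057031255 tool x [ 0.002 -0.    -1.   ] q
```

View pics/s11.png

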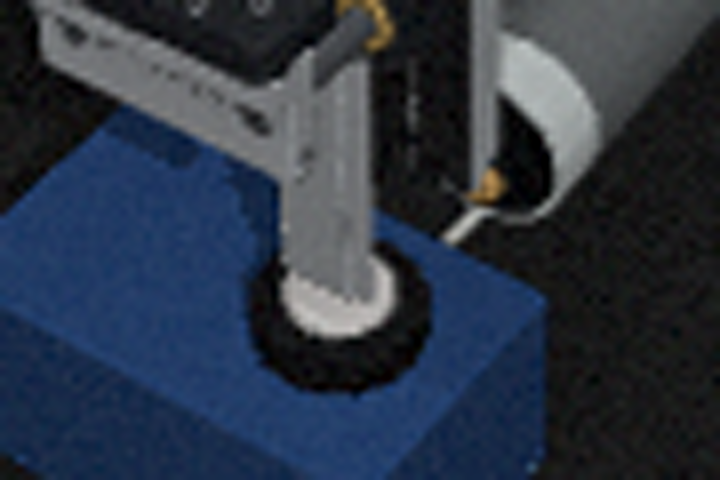

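The stop is at the same height (0.0839, 14 N) with the finger well inside the button, so it is fully down. Releasing and moving clear.

Request:
play_rows:
  deltas:
    - [[-4, 0, 0, 0, 0, 0, 40], [-10, 0, 0, 0, 0, 0, 40], [-30, 0, 0, 0, 0, 0, 40], [-40, 0, 0, 0, 0, 0, 40], [-20, -20, 40, 0, 0, 0, 40], [0, -30, 40, 0, 0, 0, 40], [0, -30, 40, 0, 0, 0, 40], [0, 0, 0, 0, 0, 0, 40], [0, 0, 0, 0, 0, 0, 40]]

```text
time_s: 15.2
ee_pos: [0.5663, -0.1163, 0.1867]
eef_rot: [-2.228, 1.57, 2.616]
force: [0.6, 0.6, 0.2]
grip_width: 0.0402
```

```bash
python3 - <<'E'
from m import *
o,R=state()
w=wr("pics/w12.png")
s=cam("scene"); crop(s,160,195,410,380,3,"pics/s12.png")
for u in (): pass
E
```

```text
t 15.2 p [ 0.56633387 -0.11629367  0.18670379] st [ 0.02777647 -0.090962  ] F [0.6 0.6 0.2] w 0.04024578419583515 q [-0.27  0.38  1.46  0.    1.3  -0.4 ]
tool y st-angle 0.0011668109762150436 tool x [-0.001  0.    -1.   ] q
```

View pics/w12.png

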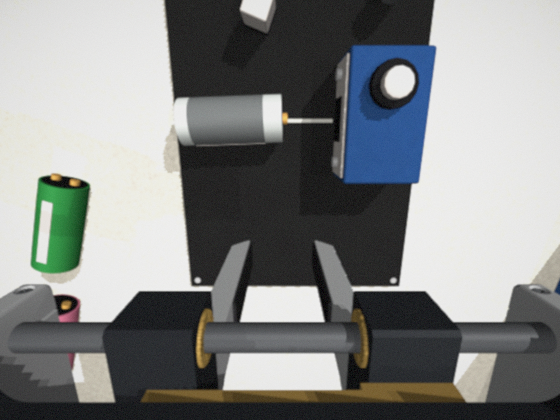

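View pics/s12.png

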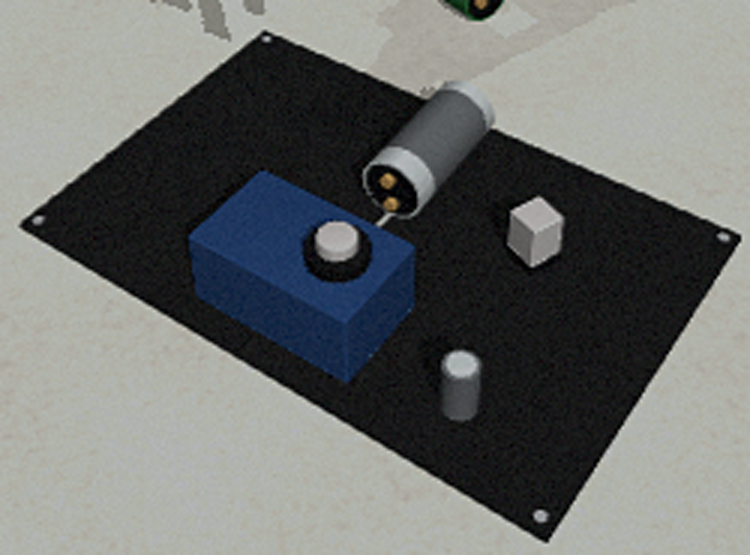

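The scene view matches the one before the press: the button is up again, the capacitor is still on the line, and the relay and small can haven't moved.

```bash
python3 -c "
from station import hand_in
print(hand_in())"
```

```text
the job is handed in; nothing more can be done
None
```

I rolled the capacitor onto the painted line with the two fingertips, backed off, pressed the button to its stop and let it come up. I then handed the job in at about 15 s; the hand-in gave no verdict.

- **Capacitor:** after the push, the wrist camera put its middle about 1 mm from the line, at station x about -26 mm. The scene camera agreed on the distance from the line. A skew of about 0.035 rad remained, within the 0.14 rad limit, and I left it. The label strip turning out of view in the wrist pictures showed that it rolled.
- **Button:** I pressed it twice. On the first press the finger sat near the button's back edge, so I pressed again 5 mm nearer the centre to rule out the housing. Both presses stopped at the same height, 84 mm, at 12 and 14 N.
- **Last look:** the final pictures showed the button up again and the robot clear. The capacitor, relay and small standing capacitor looked unchanged. I did not check the screwdriver in the last pictures, but the arm never went near it.
- **Disagreements:**
  - Estimates of the button-top height ranged from 87 to 101 mm between camera pairs. The press itself fits about 90 mm.
  - The wrist camera's x readings were off by 4 to 6 mm at first, too little to matter here.

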